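# Fit the cover flange over valve stem and pin

### The arm

A 6-joint arm with a two-finger parallel gripper is mounted at the origin on the work surface. World frame = base frame: x ahead of the robot, y to its left, z up, the work surface at z = 0. Lengths are in m, angles in rad, forces in N, time in s.
With the tool pointing down it reaches from about 0.3 to 0.875 m from the base axis. Payload 6.4 kg.
Tool frame: the origin (TCP) lies at the very end of the fingers, on their centre line; the grasp point (between the pads) lies 19 mm behind it; z points along the fingers, y is the line along which they close (so a half turn about z gives the same grasp; the last joint's range is limited). The gripper opens to 85 mm and grips with 20 to 120 N. Pads are 22 mm wide; open, the fingers measure 114 mm over their backs; the gripper's body (76 mm by 85 mm) begins 54 mm behind the grasp point. The pads swing forward as they close: fully open they stand 13 mm farther back than shut.
Start: joints at [1.043, 0.181, 1.607, -0, 1.354, -0.206], TCP at [0.182, 0.546, 0.231] pointing down, gripper open.
Joint ranges: [-2.99, 2.99], [-0.89, 2.07], [0.3, 2.58], [-1.14, 4.28], [0, 2.63], [-3.12, 3.12]. Speed limits (rad/s): [2.57, 2.57, 3.01, 3.14, 3.14, 3.14].

### API

Orientations are given as a unit quaternion [w, x, y, z].
In Python, from bench import ctrl gives the robot as it stands.
- The arm moves only by the tool jog_arm, never from a script. Its argument "series" is a list that holds one entry, the list of rows, each a list of 7 numbers: the shift along the tool's x, y, z in mm, then the turn, a rotation vector about the tool's x, y, z in rad, then the finger opening in mm, from 0 to 85.4. In form: [[[tx, ty, tz, rx, ry, rz, gripper], ...]]. A call has exactly 10 rows; each row shifts and turns the commanded pose from where the row before left it, along the tool's axes as they then stand; what a row does not reach is not made up. A row lasts 1/10 s, in which the tool goes at most 50 mm and 8.59 degrees, less where a joint would pass 70% of its speed; a pose out of reach is approached as far as the arm can. A call with a gripper value outside its range is refused whole. The fingers move at their own pace and stop on an object; the grip force is fixed at half the most. Time passes only in rows, so rows that do not move let the fingers close, or fill a call up. It gives the time, the measured TCP pose, the force, the opening and the grip force at its end, in the units of the state.
- ctrl.get_obs(): the state, without advancing time (a new reading comes with each control period).
- ctrl.camera(name): name is "scene" or "side" or "wrist"; returns a dict with "frame" (420x560x3 uint8, blue, green, red), "z_map" (420x560 float32, m along the optical axis (not along the pixel's ray), 0 where there is no reading), "fx", "fy", "cx", "cy" (pixels), "k1" (the pictures are not rectified: a ray, as slopes to the right and down, at radius r is drawn at 1 + k1 r^2 times it, then the intrinsics apply), "xyz" and "rotation" of the camera in the world. Camera axes: x right, y down, z forward; pixel columns grow to the right and rows downward; lengths in m; the calibration is good to about 2 mm. A picture is of the moment at which its call begins.
- ctrl.hand_in(): hands the job in; it is judged then, once.
The state is a dict: "time_s": time; "q": joint angles; "dq": joint speeds; "joint_efforts": joint torques, N m; "eef_pos": TCP position; "eef_rot": TCP orientation; "wrist_force": force on the tool from outside, world axes, zero at the start; "torque": the same for the moment, N m; "opening": opening from 0.0 (shut) to 1.0 (fully open); "grasp_force": force on a finger pad.
Only numpy, scipy, OpenCV 4.12 (cv2) and the standard library are available. Lean on these libraries where they do the work, as an engineer would, in place of code of your own. Each camera call takes 0.05 s, during which the arm holds its last target. There are 200 camera calls.

### The job

Fit the loose cover flange onto the valve clamped in the holding block: pick it up by its hub, lower it over the stem, find the anti-rotation pin with its small hole and seat it fully home, flat on the collar, then let go. Keep hold of it until it is home, never letting it fall down the stem or forcing it against the pin, and leave the other parts on the bench where they are.

Things in the scene. Friction and masses are not known exactly. Their poses are not given: they have to be found in the camera images.
- flange: The loose cover flange, bare aluminium, 0.18 to 0.33 kg: square plate 66 x 66 x 6 mm with a hexagonal hub on its centre, 34 mm high in all, a 13.5 mm bore through both, and one pin hole near an edge. Starts flat on the mat, hub up. Origin: centre of the plate's underside; z up along the bore, x from the bore to the pin hole. Bore and stem have 1.5 mm of play.
- hub (a point): Middle of the flange's hub, 20 mm above the flange origin; axes as the flange. The hub is a hexagon 24 mm across flats, 28 mm high above the plate. Two flats face the flange's +y and -y: gripped there with the fingertips just above the plate, the fingers stay clear of the pin, which comes 6 mm up through the plate, and of the stem, which rises 24 mm above the hub.
- pin_hole (a point): Centre of the flange's pin hole (7.5 mm, through the plate) at the underside, 24 mm along x from the flange origin; axes as the flange. Hole and pin have 1.5 mm of play.
- valve: The fixed steel valve in its holding block (100 x 100 x 16 mm, a tab 28 mm long, 26 mm wide on its +x side). Origin: centre of the block's underside; z up along the stem, x towards the tab. 64 mm above it is the flat face of a dark collar, 68 mm diameter, where the flange must sit. The stem rises through it, 12 mm diameter.
- stem_top (a point): Top of the stem on its axis, 58 mm above the collar face; axes as the valve. The last 8 mm taper to 6 mm diameter. If the held flange is a little off in place or angle it wedges sideways between stem and pin, which also counts as force on the valve: let the hand yield to side force and twist while lowering.
- seat (a point): Centre of the collar face, axes as the valve; the flange origin lies here when home. The pin (6 mm diameter, 1 mm bevel) stands 12 mm above the face, 24 mm from the axis, anywhere within 0.4 rad either side of the valve's x, differing each time and not measured: see or feel it. Off its hole, it stops the flange 12 mm up. The collar is too tight to turn. Over 30 N damages the pin.
- spring: A bystander: a brown coil spring standing on the mat, 21 mm diameter, 43 mm high; origin under its centre.
- stem_unit: A bystander: an assembled dark stem unit standing on the mat, 34 mm diameter at the foot, 76 mm high; origin under its centre.
- gland_nut: A bystander: a steel hexagon nut lying on the mat, 36 mm across flats, 14 mm high; origin under its centre.
- washer: A bystander: a steel washer lying on the mat, 32 mm diameter, 4 mm thick; origin under its centre.

How it is judged:
By the outcome, as a careful person would: the job done as asked, in the order asked, and still so for the second after the job is handed in, with the robot touching nothing.
It also fails if it takes over 64 s, if anything falls off the work surface, if the arm or the gripper's body presses on something with over 40 N, if the wrist force passes 120 N, or if a joint passes its speed limit or range.

## Working session

There is one attempt and no reset: what is moved stays moved. The work goes in short steps, Python scripts to look and compute and a tool call to move; the robot and the scene stay as the last step left them, time stands still between calls to the robot, and variables do not carry over. Pictures are saved under pics/ and viewed, at most 10 in all, crops included, and the job is handed in when it is done.

Besides the shell and the picture viewer there is one more tool, called after "Call:" by a JSON object that holds its "op" and its "data". jog_arm: Moves the arm, as the interface text tells. Its arguments: {"type":"object","properties":{"series":{"type":"array"}},"required":["series"]}

```bash
ls; mkdir -p pics; cat > h.py <<'E'
import numpy as np, cv2
from scipy.spatial.transform import Rotation as R
from bench import ctrl
def rot(c):
    r=np.array(c["rotation"],float)
    return r if r.shape==(3,3) else R.from_quat(r[[1,2,3,0]]).as_matrix()
def cloud(c):
    z=c["z_map"]; h,w=z.shape
    v,u=np.mgrid[:h,:w]
    x=(u-c["cx"])/c["fx"]; y=(v-c["cy"])/c["fy"]
    xu,yu=x.copy(),y.copy()
    for _ in range(8):
        s=1+c["k1"]*(xu**2+yu**2); xu=x/s; yu=y/s
    P=np.stack([xu*z,yu*z,z],-1)@rot(c).T+np.array(c["xyz"])
    P[z<=0]=np.nan
    return P
def ray(c,u,v):
    x=(u-c["cx"])/c["fx"]; y=(v-c["cy"])/c["fy"]; a,b=x,y
    for _ in range(8):
        s=1+c["k1"]*(a*a+b*b); a=x/s;b=y/s
    d=rot(c)@np.array([a,b,1.]); return np.array(c["xyz"]),d
def proj(c,P):
    p=(np.atleast_2d(P)-np.array(c["xyz"]))@rot(c); a=p[:,:2]/p[:,2:]
    s=1+c["k1"]*(a**2).sum(1,keepdims=True)
    return a*s*[c["fx"],c["fy"]]+[c["cx"],c["cy"]]
E
python3 - <<'E'
from h import *
import pickle
print(ctrl.get_obs())
cs={}
for n in ("scene","side","wrist"):
    c=ctrl.camera(n); cs[n]=c
    print(n,{k:np.round(c[k],4).tolist() for k in c if k not in("frame","z_map")})
    cv2.imwrite(f"pics/{n}0.png",c["frame"])
    print(np.mean(c["z_map"]>0))
pickle.dump(cs,open("c0.pkl","wb"))
a=np.vstack([np.hstack([cs["scene"]["frame"],cs["side"]["frame"]])])
cv2.imwrite("pics/both0.png",cv2.resize(a,(800,300),interpolation=cv2.INTER_AREA))
E
```

```text
pics
{'time_s': 0.0, 'q': array([ 1.04268337e+00,  1.81576069e-01,  1.60799951e+00,  9.34768890e-06,
        1.35378750e+00, -2.06342681e-01]), 'dq': array([-0.00235481, -0.00087911, -0.00121707,  0.0003191 ,  0.00112737,
        0.0004274 ]), 'joint_efforts': array([ 4.59475796e-04, -4.44884670e+01, -3.51328254e+01, -2.27304186e-04,
        9.06517671e-03, -1.73481948e-05]), 'eef_pos': array([0.18156414, 0.5450056 , 0.23036856]), 'eef_rot': array([-3.22076979e-04,  1.60192912e-01,  9.87085329e-01, -8.24555052e-04]), 'wrist_force': array([ 0.53323547, -0.81959935, -0.29671185]), 'torque': array([ 0.0264002 ,  0.02025054, -0.02226644]), 'grasp_force': 0.0, 'opening': 0.9985051708727893}
scene {'fx': 457.435, 'fy': 457.435, 'cx': 278.2105, 'cy': 213.3028, 'k1': 0.0436, 'xyz': [0.9654, 0.5685, 0.7542], 'rotation': [-0.1147, 0.2497, 0.8879, -0.3689]}
0.995922619047619
side {'fx': 491.0163, 'fy': 491.0163, 'cx': 275.9363, 'cy': 207.2403, 'k1': -0.1188, 'xyz': [0.2867, -0.7653, 0.691], 'rotation': [-0.4478, 0.8701, -0.1876, 0.0849]}
0.9961011904761905
wrist {'fx': 308.9551, 'fy': 308.9551, 'cx': 274.5838, 'cy': 213.184, 'k1': -0.0464, 'xyz': [0.1144, 0.5679, 0.3736], 'rotation': [0.116, 0.8027, 0.5791, 0.083]}
0.9959523809523809
```

View pics/scene0.png

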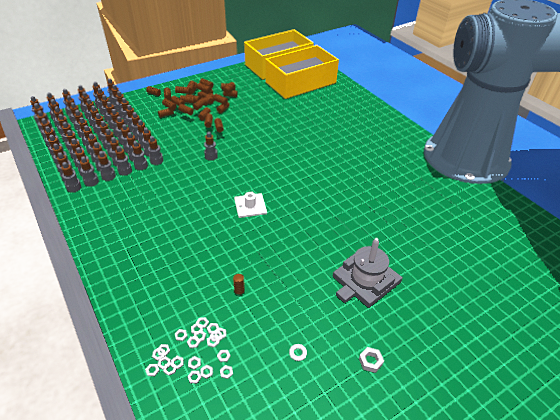

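View pics/wrist0.png

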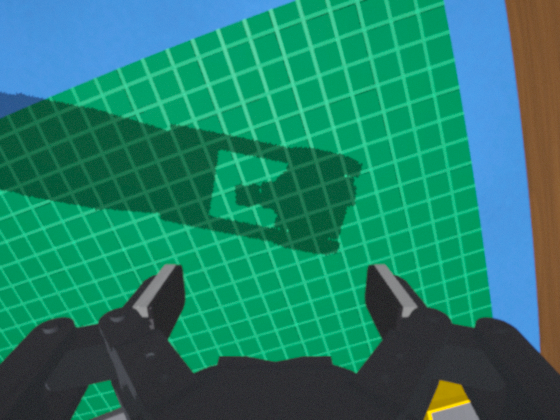

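The scene view shows the flange at about (250,204), the valve at (370,275) with its stem top at (376,240), and the tab towards (347,294). A pin-like bump appears at about (361,262). The wrist view shows only mat.

```bash
python3 - <<'E'
from h import *
import pickle
cs=pickle.load(open("c0.pkl","rb"))
S=cs["scene"]; P=cloud(S)
for n,(u,v) in dict(flange=(250,200),valve=(370,280),stem=(376,241)).items(): print(n,P[v,u].round(4))
Q=cloud(cs["side"])
Fl=P[204,243]; V=P[285,365]
for nm,p,c in (("scene",P,S),("side",Q,cs["side"])):
    # flange
    d=np.linalg.norm(p[...,:2]-P[198,250,:2],axis=-1)
    bg=np.median(p[(d>.07)&(d<.1)][:,2]); 
    pl=(d<.07)&(np.abs(p[...,2]-.006)<.0025)&(c["frame"].min(-1)>110); hb=(d<.07)&(p[...,2]>.028)
    print(nm,"mat",bg,"plate px",pl.sum(),"hub px",hb.sum(), "plate z",np.median(p[pl][:,2]),"hub z",np.median(p[hb][:,2]) )
    r=cv2.minAreaRect((p[pl|((d<.07)&(c["frame"].min(-1)>110)&(p[...,2]<.01)&(p[...,2]>.002))][:,:2]*1000).astype(np.float32)); print(" plate rect",r)
    print(" hub mean",np.nanmean(p[hb],0).round(4), "hubrect",cv2.minAreaRect((p[hb][:,:2]*1000).astype(np.float32)))
    d=np.linalg.norm(p[...,:2]-P[280,370,:2],axis=-1)
    m=(d<.1)
    h,e=np.histogram(p[m][:,2],bins=np.arange(-.004,.13,.004)); print(dict(zip(e.round(3).tolist(),h.tolist())))
    b=m&(np.abs(p[...,2]-.016)<.002); col=m&(np.abs(p[...,2]-.064)<.003); st=m&(p[...,2]>.085)
    print(" block rect",cv2.minAreaRect((p[b][:,:2]*1000).astype(np.float32)),b.sum())
    print(" collar z",np.median(p[col][:,2]),"circle",cv2.minEnclosingCircle((p[col][:,:2]*1000).astype(np.float32)),col.sum())
    print(" stem",np.median(p[st],0).round(4),p[st].max(0).round(4),st.sum())
    pn=m&(p[...,2]>.070)&(p[...,2]<.08); print(" pinband",p[pn].round(4).tolist()[:25])
def crop(c,u,v,r=35,k=8):
    return cv2.resize(c["frame"][v-r:v+r,u-r:u+r],(400,400)*1,interpolation=cv2.INTER_CUBIC)
c2=cs["side"]
uf=proj(c2,P[198,250]).astype(int)[0]; uv=proj(c2,P[270,370]).astype(int)[0]; print(uf,uv)
im=np.hstack([crop(S,370,268,40),crop(c2,uv[0],uv[1]-5,40)])
cv2.imwrite("pics/valve0.png",cv2.resize(im,(800,400)))
E
```

```text
flange [ 0.5989 -0.1177  0.0318]
valve [0.5113 0.2053 0.0346]
stem [0.499  0.1862 0.1233]
scene mat 0.0018324605147528872 plate px 324 hub px 86 plate z 0.007020171475876358 hub z 0.03456126493660988
 plate rect ((591.4566040039062, -133.4012451171875), (84.46788787841797, 67.83626556396484), 68.81346130371094)
 hub mean [ 0.5945 -0.1253  0.0337] hubrect ((594.6658935546875, -125.66127014160156), (25.41852569580078, 24.3577823638916), 81.48600006103516)
{-0.004: 122, 0.0: 3278, 0.004: 656, 0.008: 98, 0.012: 261, 0.016: 653, 0.02: 109, 0.024: 69, 0.028: 104, 0.032: 254, 0.036: 107, 0.04: 61, 0.044: 9, 0.048: 0, 0.052: 0, 0.056: 22, 0.06: 66, 0.064: 604, 0.068: 34, 0.072: 18, 0.076: 14, 0.08: 8, 0.084: 11, 0.088: 8, 0.092: 9, 0.096: 10, 0.1: 9, 0.104: 8, 0.108: 13, 0.112: 10, 0.116: 12, 0.12: 15, 0.124: 1}
 block rect ((508.49334716796875, 202.98089599609375), (89.79003143310547, 135.33737182617188), 59.8488883972168) 476
 collar z 0.06571823616122718 circle ((496.2037048339844, 183.51527404785156), 35.136802673339844) 556
 stem [0.4991 0.1857 0.1077] [0.5036 0.1895 0.1253] 103
 pinban
[... 1610 characters left out ...]
1066] [0.5032 0.1839 0.1253] 85
 pinband [[0.5217, 0.1809, 0.0773], [0.5233, 0.1779, 0.0786], [0.5103, 0.1938, 0.0702], [0.519, 0.1808, 0.0753], [0.5207, 0.1781, 0.0764], [0.5227, 0.1766, 0.0767], [0.519, 0.182, 0.0718], [0.5203, 0.1776, 0.074], [0.5237, 0.1815, 0.0708], [0.4984, 0.1757, 0.0786], [0.5018, 0.1801, 0.075], [0.5201, 0.1779, 0.0711], [0.5219, 0.1755, 0.072], [0.4918, 0.1788, 0.0759], [0.4935, 0.1756, 0.0773], [0.495, 0.1719, 0.079], [0.4981, 0.1755, 0.076], [0.5001, 0.174, 0.0763], [0.5274, 0.1703, 0.0708], [0.4919, 0.1806, 0.072], [0.4932, 0.1759, 0.0744], [0.4957, 0.1767, 0.0732], [0.4977, 0.1752, 0.0735], [0.5004, 0.1767, 0.0719], [0.4931, 0.1767, 0.0712]]
[295 264] [205 181]
```

View pics/valve0.png

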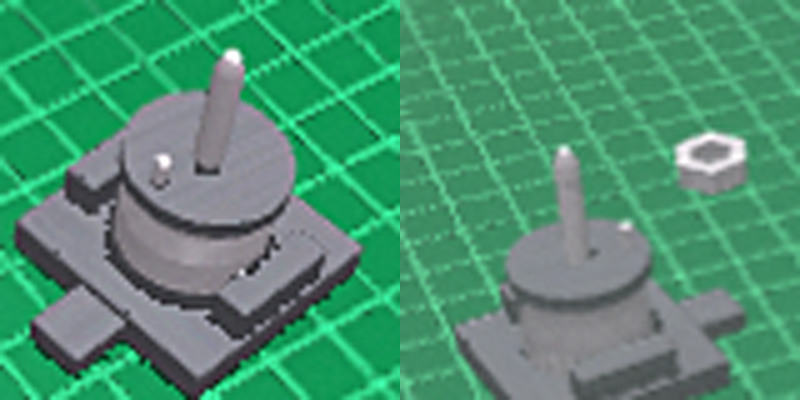

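The left crop shows the pin bright at about (162,165), tab side (lower left) of the stem base at (207,165). The right crop shows it at (625,227), to the right of the stem. That puts the pin at about (0.521, 0.179) and the stem at about (0.498, 0.183). I'll move the wrist camera over the valve next.

```bash
cat >> h.py <<'E'
def tool():
    o=ctrl.get_obs(); q=np.array(o["eef_rot"]); return np.array(o["eef_pos"]),R.from_quat(q[[1,2,3,0]]),o
def plan(pos,yaw):  # yaw: direction of tool x in world, tool down
    p,r,_=tool()
    c,s=np.cos(yaw),np.sin(yaw)
    t=R.from_matrix(np.array([[c,s,0],[s,-c,0],[0,0,-1]]).T)
    d=r.inv().apply(np.array(pos)-p)*1000
    print("shift mm (tool)",d.round(2),"turn",(r.inv()*t).as_rotvec().round(4))
E
python3 - <<'E'
from h import *
import pickle
cs=pickle.load(open("c0.pkl","rb")); c=cs["wrist"]
p,r,o=tool()
print("cam in tool",r.inv().apply(np.array(c["xyz"])-p).round(4)); print((r.inv().as_matrix()@rot(c)).round(3))
# shift so that a point at tool (x,0) h below: image of target at z=.064, tcp z .23
T=r.inv().as_matrix()@rot(c); ct=r.inv().apply(np.array(c["xyz"])-p)
for x in (0.04,.05,.06,.08,.1,.12,.14):
    cc=dict(c); cc["rotation"]=T; cc["xyz"]=ct
    print(x,proj(cc,np.array([[x,0,.16],[x,0,.1],[x,0,.23]])).round(0).tolist())
E
```

```text
cam in tool [ 7.11e-02  1.00e-04 -1.43e-01]
[[ 0.001 -0.959 -0.283]
 [ 1.     0.001  0.   ]
 [-0.    -0.283  0.959]]
0.04 [[274.0, 156.0], [274.0, 164.0], [274.0, 150.0]]
0.05 [[274.0, 145.0], [274.0, 151.0], [274.0, 141.0]]
0.06 [[274.0, 135.0], [274.0, 137.0], [274.0, 132.0]]
0.08 [[274.0, 113.0], [274.0, 110.0], [274.0, 115.0]]
0.1 [[274.0, 90.0], [274.0, 82.0], [274.0, 96.0]]
0.12 [[274.0, 67.0], [274.0, 52.0], [274.0, 78.0]]
0.14 [[274.0, 43.0], [274.0, 22.0], [274.0, 58.0]]
```

Call:
{"op": "jog_arm", "data": {"series": [[[-40,-20,0,0,0,0,85],[-45,-23,2,0,0,0,85],[-45,-23,2,0,0,0,85],[-45,-23,2,0,0,0,85],[-45,-23,2,0,0,0,85],[-45,-23,2,0,0,0,85],[-45,-23,2,0,0,0,85],[-45,-23,2,0,0,0,85],[-45,-23,2,0,0,0,85],[-40,-20,0,0,0,0,85]]]}}

```text
time_s: 1.15
eef_pos: [0.5263, 0.195, 0.215]
eef_rot: [-0.0, 0.161, 0.987, -0.0]
wrist_force: [-0.3, 1.2, 0.2]
opening: 0.994
grasp_force: 0.0
```

```bash
python3 - <<'E'
from h import *
import pickle
c=ctrl.camera("wrist"); p,r,o=tool(); print(p,o["eef_rot"],c["xyz"],o["dq"].round(3))
cv2.imwrite("pics/w1.png",c["frame"]); pickle.dump(c,open("w1.pkl","wb"))
E
```

```text
[0.53080931 0.19030862 0.21532055] [ 0.00178778  0.16240975  0.98672099 -0.00125213] [0.45901171 0.21773653 0.35815388] [ 0.069 -0.042  0.045  0.013  0.01   0.129]
```

View pics/w1.png

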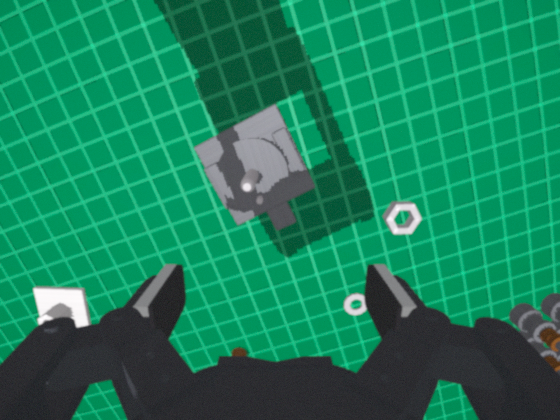

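The wrist view shows the valve at about (255,165), with the stem top at (247,186), the pin in shadow near (260,200), the tab at (282,215) and part of the flange at (60,305). I'll take settled frames for finer measurement.

```bash
python3 - <<'E'
from h import *
import pickle
acc=[]
for k in range(5):
    c=ctrl.camera("wrist"); p,r,o=tool()
    P=cloud(c); acc.append(P)
print(o["dq"].round(3),p, o["time_s"])
pickle.dump(c,open("w1.pkl","wb"))
P=np.nanmedian(acc,0)
st=(P[...,2]>.112)&(np.linalg.norm(P[...,:2]-[.498,.183],axis=-1)<.03)
print("stemtop",st.sum(),np.median(P[st],0).round(4),P[st].max(0))
ax=np.median(P[st][:,:2],0)
d=np.linalg.norm(P[...,:2]-ax,axis=-1)
col=(d<.05)&(np.abs(P[...,2]-.065)<.004)
zc=np.median(P[col][:,2])
(cx,cy),rad=cv2.minEnclosingCircle((P[col][:,:2]*1000).astype(np.float32)); print("collar z",zc,"circ",cx,cy,rad,col.sum())
pn=(d>.014)&(d<.033)&(P[...,2]>zc+.006)&(P[...,2]<zc+.018)
print("pin",pn.sum(),np.mean(P[pn],0).round(4), np.argwhere(pn).tolist()); print(P[pn].round(4).tolist())
b=(d<.11)&(np.abs(P[...,2]-.017)<.004)
for thr in [0]:
    rr=cv2.minAreaRect((P[b&(d<.068)][:,:2]*1000).astype(np.float32)); print("block",rr)
tb=b&(d>.078); print("tab",tb.sum(),np.mean(P[tb],0).round(4))
y,x=map(int,proj(c,[ax[0],ax[1],.07])[0][::-1]); print(x,y)
f=c["frame"][y-30:y+30,x-30:x+40]; f=np.clip(f.astype(float)*1.8,0,255).astype(np.uint8)
cv2.imwrite("pics/w1c.png",cv2.resize(f,(700,600),interpolation=cv2.INTER_CUBIC))
E
```

```text
[ 0.019 -0.01   0.003  0.001 -0.001 -0.002] [0.52424471 0.19780889 0.21509579] 1.45
stemtop 14497 [0.5046 0.182  0.2995] [0.52037165 0.2099669  0.31631047]
collar z 0.06758421028345238 circ 496.7950744628906 182.942138671875 36.98856735229492 3696
pin 23 [0.521  0.1813 0.0774] [[197, 261], [199, 258], [199, 259], [199, 260], [200, 256], [200, 257], [200, 258], [200, 259], [200, 260], [200, 261], [201, 256], [201, 257], [201, 258], [201, 259], [201, 260], [202, 257], [202, 258], [202, 259], [202, 260], [203, 257], [203, 258], [203, 259], [203, 260]]
[[0.52, 0.1832, 0.076], [0.5193, 0.1814, 0.0754], [0.5195, 0.1823, 0.0758], [0.5198, 0.1832, 0.0749], [0.5196, 0.1792, 0.0749], [0.5197, 0.1803, 0.0766], [0.5199, 0.1812, 0.076], [0.5201, 0.1822, 0.0798], [0.5208, 0.1828, 0.0774], [0.5216, 0.1837, 0.0738], [0.5203, 0.179, 0.0788], [0.5207, 0.1799, 0.0791], [0.5208, 0.1809, 0.0789], [0.5213, 0.1817, 0.0792], [0.5213, 0.1827, 0.0738], [0.5216, 0.1796, 0.0792], [0.5216, 0.1806, 0.0781], [0.522, 0.1815, 0.0785], [0.5224, 0.1823, 0.079], [0.5225, 0.1792, 0.0787], [0.5226, 0.1803, 0.0794], [0.5232, 0.181, 0.0788], [0.5232, 0.182, 0.0789]]
block ((509.57470703125, 182.7394561767578), (125.58747100830078, 102.63154602050781), 8.163538932800293)
tab 0 [nan nan nan]
252 185
  return _methods._mean(a, axis=axis, dtype=dtype,
  ret = um.true_divide(
```

View pics/w1c.png

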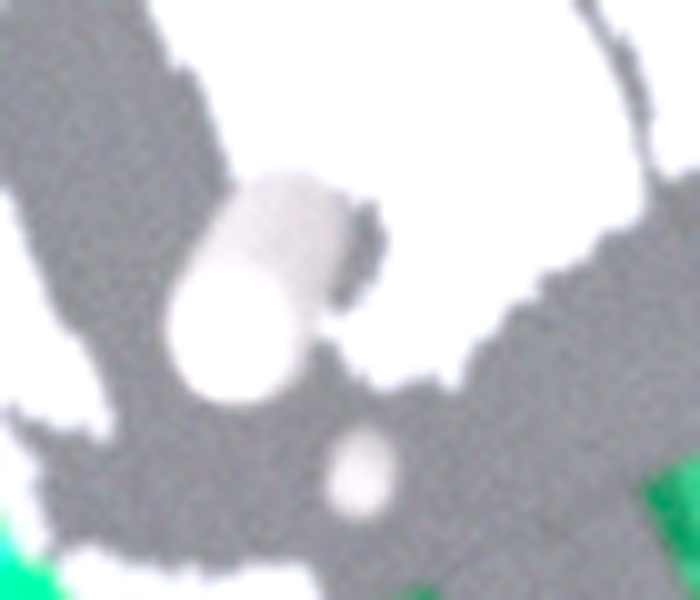

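The crop (10x, origin at pixel (222,155)) shows the stem tip at about (238,335), the stem base at (310,230) and the pin top at (360,485).

```bash
python3 - <<'E'
from h import *
import pickle
c=pickle.load(open("w1.pkl","rb")); cs=pickle.load(open("c0.pkl","rb"))
def at(c,u,v,z):
    o,d=ray(c,u,v); return (o+d*(z-o[2])/d[2])[:2]
for dz in (0,.002):
    s=at(c,245.4,188.0,.122+dz); p=at(c,257.6,203.4,.0755+dz); d=p-s
    print(dz,"stem",s.round(4),"pin",p.round(4),"r",np.hypot(*d).round(4),"ang",np.arctan2(d[1],d[0]).round(3))
# scene/side: crop 80px->400, scale 5
S=cs["scene"]; D=cs["side"]
uv=(205,181-5)
for n,c,st,pn in (("scene",S,(370-40+232/5,268-40+57/5),(330+161/5,228+161/5)),("side",D,(uv[0]-40+165/5,uv[1]-40+153/5),(uv[0]-40+225/5,uv[1]-40+227/5))):
    s=at(c,*st,.120); p=at(c,*pn,.076); d=p-s
    print(n,s.round(4),p.round(4),np.hypot(*d).round(4),np.arctan2(d[1],d[0]).round(3))
# two-view triangulation of the flange hub & stem
from itertools import combinations
W=pickle.load(open("w1.pkl","rb"))
def tri(L):
    A=np.zeros((3,3));b=np.zeros(3)
    for c,u,v in L:
        o,d=ray(c,u,v); d/=np.linalg.norm(d); M=np.eye(3)-np.outer(d,d); A+=M;b+=M@o
    return np.linalg.solve(A,b)
L=[(S,376.4,239.4),(D,198,166.6),(W,245.4,188.)]
print("stemtop",tri(L).round(4)); L=[(S,362.2,260.2),(D,210,181.4),(W,257.6,203.4)]; print("pintop",tri(L).round(4))
plan((.594+.035,-.128,.2),2.82)
E
```

```text
0 stem [0.4966 0.1829] pin [0.5219 0.1815] r 0.0253 ang -0.055
0.002 stem [0.4963 0.1832] pin [0.5214 0.1818] r 0.0252 ang -0.057
scene [0.4933 0.1815] [0.5195 0.182 ] 0.0263 0.021
side [0.4988 0.1853] [0.5217 0.1812] 0.0232 -0.177
stemtop [0.4967 0.1828 0.1224]
pintop [0.5211 0.1818 0.0764]
shift mm (tool) [-202.28 -276.07   14.9 ] turn [-0.0002 -0.0012  0.0004]
```

Call:
{"op": "jog_arm", "data": {"series": [[[-26,-36,0,0,0,0,85],[-26,-36,0,0,0,0,85],[-26,-36,5,0,0,0,85],[-26,-36,10,0,0,0,85],[-26,-36,10,0,0,0,85],[-26,-36,10,0,0,0,85],[-26,-36,10,0,0,0,85],[-26,-35,0,0,0,0,85],[0,0,0,0,0,0,85],[0,0,0,0,0,0,85]]]}}

```text
time_s: 2.45
eef_pos: [0.6316, -0.14, 0.1702]
eef_rot: [-0.0, 0.16, 0.987, 0.0]
wrist_force: [-0.3, -0.7, 0.3]
opening: 0.994
grasp_force: 0.0
```

```bash
python3 - <<'E'
from h import *
import pickle
acc=[]
for k in range(4):
    c=ctrl.camera("wrist"); p,r,o=tool(); acc.append(cloud(c))
print(o["dq"].round(3),p)
pickle.dump(c,open("w2.pkl","wb"))
P=np.nanmedian(acc,0); g=c["frame"].min(-1)
d=np.linalg.norm(P[...,:2]-[.594,-.128],axis=-1)
hb=(d<.03)&(P[...,2]>.029)&(P[...,2]<.045); h=np.median(P[hb],0); print("hub top",hb.sum(),h.round(4),cv2.minAreaRect((P[hb][:,:2]*1000).astype(np.float32)))
m=((d<.06)&(g>90)&(P[...,2]<.05)).astype(np.uint8); cn=max(cv2.findContours(m,0,2)[0],key=cv2.contourArea)
rr=cv2.minAreaRect(cn); print("px rect",rr); bx=cv2.boxPoints(rr)
def at(c,u,v,z):
    o,d=ray(c,u,v); return (o+d*(z-o[2])/d[2])[:2]
W=np.array([at(c,u,v,.006) for u,v in bx]); print(W.round(4).tolist(),"centre",W.mean(0).round(4),[np.linalg.norm(W[i]-W[i-1]).round(4) for i in range(4)],[np.arctan2(*(W[i]-W[i-1])[::-1]).round(3) for i in range(4)])
x,y=map(int,rr[0]); 
k=70;x0,y0=x-k,y-k+10;print(x0,y0)
cv2.imwrite("pics/w2c.png",cv2.resize(c["frame"][y0:y0+2*k-20,x0:x0+2*k],None,fx=5,fy=5,interpolation=cv2.INTER_CUBIC))
E
```

```text
[-0.003 -0.    -0.004 -0.002  0.001 -0.002] [ 0.63160687 -0.13870222  0.17075084]
hub top 475 [ 0.5952 -0.1283  0.0375] ((595.0689086914062, -127.96247863769531), (22.991348266601562, 26.9974365234375), 70.85662078857422)
px rect ((272.0902404785156, 156.5380096435547), (71.424560546875, 70.11567687988281), 1.0416266918182373)
[[0.6154, -0.1744], [0.5513, -0.1496], [0.5739, -0.0849], [0.6395, -0.1058]] centre [ 0.595  -0.1287] [np.float64(0.0727), np.float64(0.0688), np.float64(0.0685), np.float64(0.0689)] [np.float64(-1.908), np.float64(2.772), np.float64(1.235), np.float64(-0.308)]
202 96
```

View pics/w2c.png

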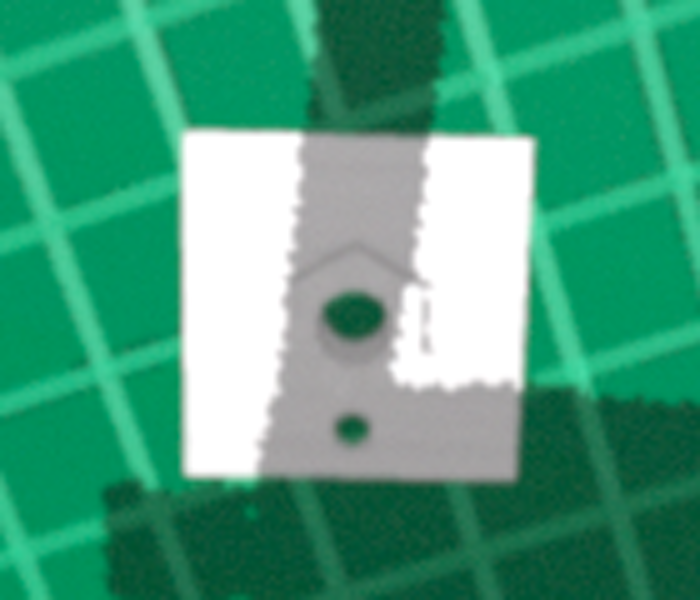

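The crop (5x, origin at pixel (202,96)) shows the plate corners at about (182,130), (535,135), (518,482) and (184,475). The bore is at (354,315) and the pin hole at (352,428), so the flange's x points down in the image, nearly opposite tool x.

```bash
python3 - <<'E'
from h import *
import pickle
c=pickle.load(open("w2.pkl","rb"))
def at(c,u,v,z):
    o,d=ray(c,u,v); return (o+d*(z-o[2])/d[2])[:2]
px=lambda a,b:(202+a/5-.4,96+b/5-.4)
C=[at(c,*px(*q),.006) for q in ((182,130),(535,135),(518,482),(184,475))]
for i in range(4): d=C[i]-C[i-1]; print(np.linalg.norm(d).round(4),np.arctan2(d[1],d[0]).round(3))
print("centre",np.mean(C,0).round(4))
b=at(c,*px(354,315),.034); h=at(c,*px(352,428),.006); d=h-b; print("bore",b.round(4),"hole",h.round(4),np.linalg.norm(d).round(4),np.arctan2(d[1],d[0]).round(3))
# refine square edges: sub-pixel via fitting lines in grey image
g=cv2.GaussianBlur(c["frame"][...,2],(3,3),0).astype(float)  # red: mat low, plate high
fits=[]
for i in range(4):
    a=np.array(px(*((182,130),(535,135),(518,482),(184,475))[i])); e=np.array(px(*((535,135),(518,482),(184,475),(182,130))[i]))
    n=np.array([(e-a)[1],-(e-a)[0]]);n/=np.linalg.norm(n); pts=[]
    for t in np.linspace(.1,.9,30):
        m=a+t*(e-a); s=np.arange(-4,4.01,.1); q=m+s[:,None]*n
        v=cv2.remap(g.astype(np.float32),q[:,0].astype(np.float32),q[:,1].astype(np.float32),1).ravel()
        k=np.argmax(np.abs(np.gradient(cv2.GaussianBlur(v[:,None],(1,9),0).ravel()))); pts.append(at(c,*q[k],.006))
    l=cv2.fitLine(np.array(pts,np.float32)*1000,cv2.DIST_HUBER,0,.01,.01).ravel(); fits.append(l)
    print("edge ang",np.arctan2(l[1],l[0]).round(3))
def X(l,m):
    A=np.array([[l[0],-m[0]],[l[1],-m[1]]]); t=np.linalg.solve(A,m[2:]-l[2:]); return l[2:]+t[0]*l[:2]
K=[X(fits[i],fits[i-1]) for i in range(4)]; print("centre",np.mean(K,0),[np.linalg.norm(K[i]-K[i-1]).round(1) for i in range(4)])
E
```

```text
0.0677 2.798
0.0678 1.238
0.0682 -0.34
0.068 -1.911
centre [ 0.5953 -0.1283]
bore [ 0.5932 -0.1276] hole [ 0.6175 -0.1362] 0.0258 -0.343
edge ang 1.225
edge ang -0.342
edge ang 1.249
edge ang -0.35
centre [ 595.3671  -128.60161] [np.float32(68.9), np.float32(68.4), np.float32(67.2), np.float32(69.0)]
```

Call:
{"op": "jog_arm", "data": {"series": [[[10,-1,10,0,0,0.02,60],[10,-1,25,0,0,0,45],[10,0,30,0,0,0,42],[9,0,30,0,0,0,42],[0,0,25,0,0,0,42],[0,0,15,0,0,0,42],[0,0,3,0,0,0,42],[0,0,0,0,0,0,42],[0,0,0,0,0,0,42],[0,0,0,0,0,0,42]]]}}

```text
time_s: 3.65
eef_pos: [0.5954, -0.1304, 0.034]
eef_rot: [0.001, 0.17, 0.985, -0.0]
wrist_force: [-0.2, -0.5, -0.1]
opening: 0.492
grasp_force: 0.0
```

```bash
python3 - <<'E'
from h import *
import pickle
c=ctrl.camera("wrist"); p,r,o=tool(); print(p,o["wrist_force"].round(2),o["opening"],r.as_rotvec(),o["dq"].round(3))
plan((.5942,-.1282,.010),2.80)
f=c["frame"][140:400,90:460]
cv2.imwrite("pics/w3.png",cv2.resize(f,None,fx=2,fy=2)); pickle.dump(c,open("w3.pkl","wb"))
E
```

```text
[ 0.59524502 -0.13032813  0.03381618] [-1.02 -0.51 -0.38] 0.49691470072667293 [ 5.33842491e-01  3.09361970e+00 -8.94528830e-04] [-0.003  0.005  0.005 -0.    -0.001 -0.001]
shift mm (tool) [ 1.75  1.66 23.81] turn [-0.0002  0.0023 -0.0002]
```

View pics/w3.png

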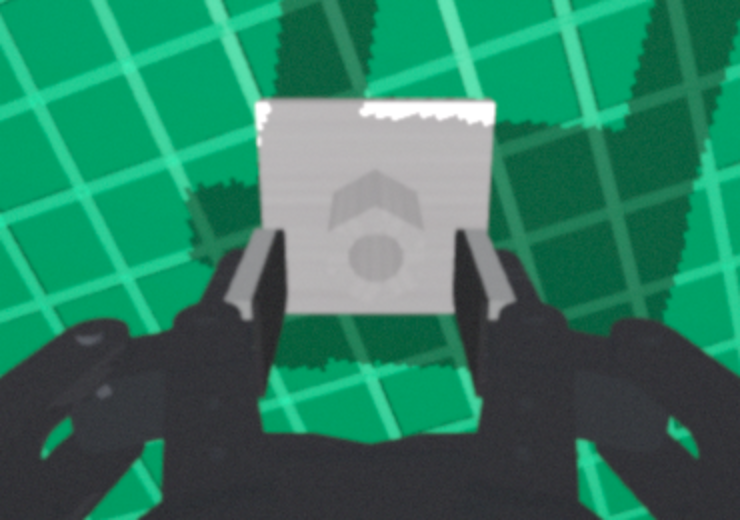

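The picture shows the hub at (376,240) between the fingertips (inner edges at 285 and 455), square to the pads and about 1.5 mm to the right. I'll correct that, lower and close.

Call:
{"op": "jog_arm", "data": {"series": [[[2,1.5,6,0,0,0,42],[0,0,6,0,0,0,42],[0,0,6,0,0,0,42],[0,0,4,0,0,0,42],[0,0,1.5,0,0,0,42],[0,0,0,0,0,0,42],[0,0,0,0,0,0,42],[0,0,0,0,0,0,36],[0,0,0,0,0,0,30],[0,0,0,0,0,0,30]]]}}

```text
time_s: 4.7
eef_pos: [0.593, -0.1279, 0.0092]
eef_rot: [0.0, 0.17, 0.985, -0.0]
wrist_force: [0.3, 0.1, 1.3]
opening: 0.351
grasp_force: 0.0
```

Call:
{"op": "jog_arm", "data": {"series": [[[0,0,0,0,0,0,24],[0,0,0,0,0,0,20],[0,0,0,0,0,0,10],[0,0,0,0,0,0,5],[0,0,0,0,0,0,5],[0,0,0,0,0,0,5],[0,0,0,0,0,0,5],[0,0,0,0,0,0,5],[0,0,0,0,0,0,5],[0,0,0,0,0,0,5]]]}}

```text
time_s: 5.7
eef_pos: [0.593, -0.1279, 0.0093]
eef_rot: [0.0, 0.17, 0.985, -0.0]
wrist_force: [-3.3, 0.6, 5.7]
opening: 0.268
grasp_force: 59.5
```

Call:
{"op": "jog_arm", "data": {"series": [[[0,0,-5,0,0,0,5],[0,0,-15,0,0,0,5],[0,0,-20,0,0,0,5],[0,0,-20,0,0,0,5],[0,0,-20,0,0,0,5],[0,0,-20,0,0,0,5],[0,0,-20,0,0,0,5],[0,0,-20,0,0,0,5],[0,0,-10,0,0,0,5],[0,0,-5,0,0,0,5]]]}}

```text
time_s: 6.7
eef_pos: [0.5934, -0.128, 0.1655]
eef_rot: [0.001, 0.17, 0.985, -0.0]
wrist_force: [0.8, 0.6, -2.7]
opening: 0.271
grasp_force: 58.9
```

Call:
{"op": "jog_arm", "data": {"series": [[[10,13,-5,0,0,0,5],[20,27,0,0,0,0,5],[25,33,0,0,0,0,5],[28,38,0,0,0,0,5],[28,38,0,0,0,0,5],[28,38,0,0,0,0,5],[25,33,0,0,0,0,5],[20,26,0,0,0,0,5],[8,10,0,0,0,0,5],[4,4,0,0,0,0,5]]]}}

```text
time_s: 7.7
eef_pos: [0.4939, 0.1842, 0.1683]
eef_rot: [-0.001, 0.169, 0.986, -0.0]
wrist_force: [-0.4, -0.1, -2.8]
opening: 0.268
grasp_force: 59.3
```

Call:
{"op": "jog_arm", "data": {"series": [[[0,0,0,0,0,-0.06,5],[0,0,0,0,0,-0.08,5],[0,0,0,0,0,-0.08,5],[0,0,0,0,0,-0.05,5],[0,0,0,0,0,-0.02,5],[0,0,0,0,0,0,5],[0,0,0,0,0,0,5],[0,0,0,0,0,0,5],[0,0,0,0,0,0,5],[0,0,0,0,0,0,5]]]}}

```text
time_s: 8.7
eef_pos: [0.4954, 0.1828, 0.169]
eef_rot: [-0.0, 0.026, 1.0, -0.0]
wrist_force: [-1.2, 0.3, -3.0]
opening: 0.266
grasp_force: 59.1
```

```bash
python3 - <<'E'
from h import *
import pickle
cs={n:ctrl.camera(n) for n in ("scene","side","wrist")}; p,r,o=tool(); print(p,o["wrist_force"].round(2),o["torque"].round(3),o["grasp_force"],o["opening"],o["dq"].round(3))
pickle.dump(cs,open("c4.pkl","wb"))
plan((.4957,.183,.155),3.09)
a=[]
for n in("scene","side"):
    c=cs[n]; u,v=proj(c,[.497,.183,.125])[0].astype(int); a.append(cv2.resize(c["frame"][v-50:v+50,u-40:u+40],(400,500),interpolation=cv2.INTER_CUBIC)); print(n,u-40,v-50)
cv2.imwrite("pics/v4.png",np.hstack(a))
E
```

```text
[0.49535083 0.18287486 0.16896867] [-0.16 -0.19 -1.8 ] [-0.058 -0.019  0.022] 59.1046879068017 0.2679228330895026 [-0.     0.    -0.    -0.001  0.001  0.   ]
shift mm (tool) [-0.34  0.14 13.97] turn [-0.     -0.     -0.0002]
scene 335 188
side 157 115
```

View pics/v4.png

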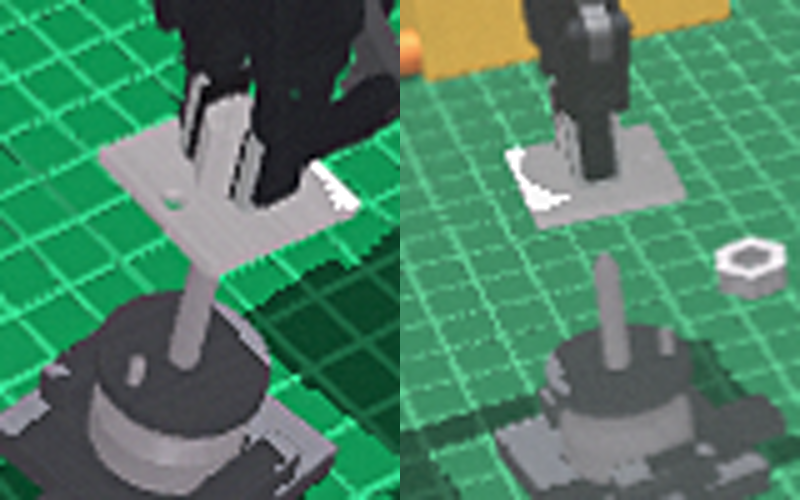

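The left view shows the held flange plate over the stem, with the pin at (137,370) and the pin hole at (173,200). The right view shows the stem tip at (605,260) under the plate. I'll lower onto the taper, watching the force.

Call:
{"op": "jog_arm", "data": {"series": [[[0,0,6,0,0,0,5],[0,0,8,0,0,0,5],[0,0,8,0,0,0,5],[0,0,6,0,0,0,5],[0,0,5,0,0,0,5],[0,0,4,0,0,0,5],[0,0,3,0,0,0,5],[0,0,3,0,0,0,5],[0,0,0,0,0,0,5],[0,0,0,0,0,0,5]]]}}

```text
time_s: 9.85
eef_pos: [0.4955, 0.1828, 0.1261]
eef_rot: [0.0, 0.026, 1.0, 0.0]
wrist_force: [-0.0, 0.6, -3.4]
opening: 0.265
grasp_force: 59.1
```

Call:
{"op": "jog_arm", "data": {"series": [[[0,0,1,0,0,0,5],[0,0,1,0,0,0,5],[0,0,1,0,0,0,5],[0,0,1,0,0,0,5],[0,0,1,0,0,0,5],[0,0,1,0,0,0,5],[0,0,0,0,0,0,5],[0,0,0,0,0,0,5],[0,0,0,0,0,0,5],[0,0,0,0,0,0,5]]]}}

```text
time_s: 10.85
eef_pos: [0.4954, 0.1828, 0.12]
eef_rot: [0.0, 0.026, 1.0, -0.0]
wrist_force: [0.3, -0.9, -3.1]
opening: 0.269
grasp_force: 59.1
```

Call:
{"op": "jog_arm", "data": {"series": [[[0.5,0,0,0,0,0,5],[0.5,0,0,0,0,0,5],[0,0,0,0,0,0,5],[0,0,0,0,0,0,5],[0,0,0,0,0,0,5],[0,0,0,0,0,0,5],[0,0,0,0,0,0,5],[0,0,0,0,0,0,5],[0,0,0,0,0,0,5],[0,0,0,0,0,0,5]]]}}

```text
time_s: 11.85
eef_pos: [0.4944, 0.1828, 0.12]
eef_rot: [0.0, 0.026, 1.0, -0.0]
wrist_force: [0.4, -0.6, -3.5]
opening: 0.265
grasp_force: 59.1
```

Call:
{"op": "jog_arm", "data": {"series": [[[-1,0,0,0,0,0,5],[-0.5,0,0,0,0,0,5],[-0.5,0,0,0,0,0,5],[0,0,0,0,0,0,5],[0,0,0,0,0,0,5],[0,0,0,0,0,0,5],[0,0,0,0,0,0,5],[0,0,0,0,0,0,5],[0,0,0,0,0,0,5],[0,0,0,0,0,0,5]]]}}

```text
time_s: 12.85
eef_pos: [0.4959, 0.1827, 0.1198]
eef_rot: [-0.001, 0.026, 1.0, -0.0]
wrist_force: [-4.9, -0.2, -0.3]
opening: 0.271
grasp_force: 59.3
```

Call:
{"op": "jog_arm", "data": {"series": [[[0.5,0.5,0,0,0,0,5],[0.5,0.5,0,0,0,0,5],[0,0,0,0,0,0,5],[0,0,0,0,0,0,5],[0,0,0,0,0,0,5],[0,0,0,0,0,0,5],[0,0,0,0,0,0,5],[0,0,0,0,0,0,5],[0,0,0,0,0,0,5],[0,0,0,0,0,0,5]]]}}

```text
time_s: 13.85
eef_pos: [0.4958, 0.183, 0.1199]
eef_rot: [0.0, 0.026, 1.0, -0.001]
wrist_force: [-2.4, -4.6, -3.1]
opening: 0.273
grasp_force: 59.2
```

Call:
{"op": "jog_arm", "data": {"series": [[[0,-1,0,0,0,0,5],[0,-0.5,0,0,0,0,5],[0,-0.5,0,0,0,0,5],[0,0,0,0,0,0,5],[0,0,0,0,0,0,5],[0,0,0,0,0,0,5],[0,0,0,0,0,0,5],[0,0,0,0,0,0,5],[0,0,0,0,0,0,5],[0,0,0,0,0,0,5]]]}}

```text
time_s: 14.85
eef_pos: [0.4955, 0.1818, 0.1201]
eef_rot: [0.0, 0.026, 1.0, -0.0]
wrist_force: [-0.9, 0.3, -2.2]
opening: 0.268
grasp_force: 59.3
```

Call:
{"op": "jog_arm", "data": {"series": [[[0.4,0.4,0,0,0,0,5],[0,0,2,0,0,0,5],[0,0,3,0,0,0,5],[0,0,4,0,0,0,5],[0,0,4,0,0,0,5],[0,0,4,0,0,0,5],[0,0,3,0,0,0,5],[0,0,2,0,0,0,5],[0,0,0,0,0,0,5],[0,0,0,0,0,0,5]]]}}

```text
time_s: 15.85
eef_pos: [0.495, 0.1823, 0.098]
eef_rot: [0.0, 0.026, 1.0, -0.0]
wrist_force: [0.1, 0.1, -2.9]
opening: 0.267
grasp_force: 59.3
```

Call:
{"op": "jog_arm", "data": {"series": [[[0,0,2,0,0,0,5],[0,0,3,0,0,0,5],[0,0,2,0,0,0,5],[0,0,2,0,0,0,5],[0,0,1,0,0,0,5],[0,0,1,0,0,0,5],[0,0,0.8,0,0,0,5],[0,0,0.7,0,0,0,5],[0,0,0.5,0,0,0,5],[0,0,0,0,0,0,5]]]}}

```text
time_s: 16.85
eef_pos: [0.4949, 0.1822, 0.0849]
eef_rot: [-0.0, 0.026, 1.0, -0.0]
wrist_force: [-0.5, 0.2, -3.6]
opening: 0.27
grasp_force: 59.3
```

Call:
{"op": "jog_arm", "data": {"series": [[[0,0,0.3,0,0,0,5],[0,0,0.3,0,0,0,5],[0,0,0.3,0,0,0,5],[0,0,0.3,0,0,0,5],[0,0,0.3,0,0,0,5],[0,0,0,0,0,0,5],[0,0,0,0,0,0,5],[0,0,0,0,0,0,5],[0,0,0,0,0,0,5],[0,0,0,0,0,0,5]]]}}

```text
time_s: 17.85
eef_pos: [0.495, 0.1822, 0.0835]
eef_rot: [0.0, 0.026, 1.0, 0.0]
wrist_force: [0.3, -0.3, -2.8]
opening: 0.264
grasp_force: 59.3
```

Call:
{"op": "jog_arm", "data": {"series": [[[0,0,0.3,0,0,0,5],[0,0,0.3,0,0,0,5],[0,0,0.3,0,0,0,5],[0,0,0.3,0,0,0,5],[0,0,0.3,0,0,0,5],[0,0,0,0,0,0,5],[0,0,0,0,0,0,5],[0,0,0,0,0,0,5],[0,0,0,0,0,0,5],[0,0,0,0,0,0,5]]]}}

```text
time_s: 18.85
eef_pos: [0.495, 0.1822, 0.082]
eef_rot: [0.0, 0.026, 1.0, 0.0]
wrist_force: [0.5, 0.7, -2.5]
opening: 0.268
grasp_force: 59.3
```

```bash
python3 - <<'E'
from h import *
c=ctrl.camera("scene"); p,r,o=tool(); print(p,o["wrist_force"].round(2),o["torque"].round(3))
u,v=proj(c,[.505,.183,.08])[0].astype(int); print(u-40,v-40)
cv2.imwrite("pics/v5.png",cv2.resize(c["frame"][v-40:v+40,u-40:u+40],(560,560),interpolation=cv2.INTER_CUBIC))
E
```

```text
[0.49494167 0.18222463 0.08196772] [ 0.51  0.08 -2.97] [ 0.018 -0.042 -0.01 ]
328 216
```

View pics/v5.png

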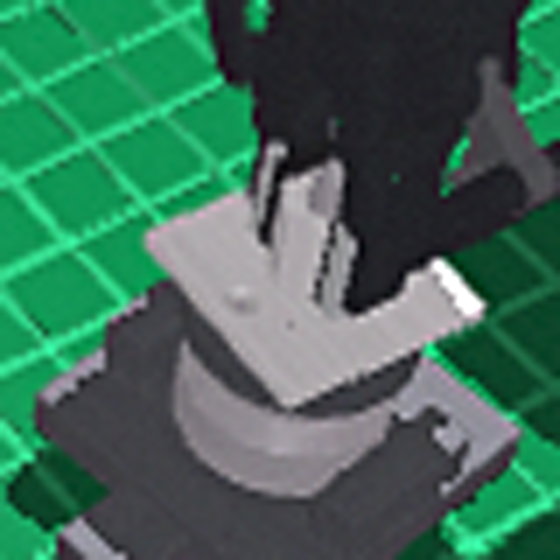

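The plate is about 9 mm above the collar with no contact force, and the pin's light tip shows in the hole at about (240,297). I'll carry on down gently.

Call:
{"op": "jog_arm", "data": {"series": [[[0,0,0.5,0,0,0,5],[0,0,0.5,0,0,0,5],[0,0,0.5,0,0,0,5],[0,0,0.5,0,0,0,5],[0,0,0.5,0,0,0,5],[0,0,0.5,0,0,0,5],[0,0,0,0,0,0,5],[0,0,0,0,0,0,5],[0,0,0,0,0,0,5],[0,0,0,0,0,0,5]]]}}

```text
time_s: 19.9
eef_pos: [0.495, 0.1823, 0.079]
eef_rot: [0.0, 0.026, 1.0, 0.0]
wrist_force: [0.2, -0.5, -2.8]
opening: 0.27
grasp_force: 59.3
```

```bash
python3 -c "
from h import *
p,r,o=tool(); print(p,o['wrist_force'].round(2),o['torque'].round(3))"
```

```text
[0.494991   0.18225034 0.07902205] [ 0.24 -0.53 -2.78] [ 0.048 -0.053  0.006]
```

Call:
{"op": "jog_arm", "data": {"series": [[[0,0,0.5,0,0,0,5],[0,0,0.5,0,0,0,5],[0,0,0.5,0,0,0,5],[0,0,0.5,0,0,0,5],[0,0,0.5,0,0,0,5],[0,0,0.5,0,0,0,5],[0,0,0.5,0,0,0,5],[0,0,0.5,0,0,0,5],[0,0,0.3,0,0,0,5],[0,0,0,0,0,0,5]]]}}

```text
time_s: 20.9
eef_pos: [0.4949, 0.1822, 0.0746]
eef_rot: [-0.0, 0.026, 1.0, -0.0]
wrist_force: [0.2, 0.4, -2.9]
opening: 0.267
grasp_force: 59.3
```

Expected contact is at about TCP z 0.073, so I'll take small steps from here.

Call:
{"op": "jog_arm", "data": {"series": [[[0,0,0.3,0,0,0,5],[0,0,0.3,0,0,0,5],[0,0,0.3,0,0,0,5],[0,0,0.3,0,0,0,5],[0,0,0.3,0,0,0,5],[0,0,0,0,0,0,5],[0,0,0,0,0,0,5],[0,0,0,0,0,0,5],[0,0,0,0,0,0,5],[0,0,0,0,0,0,5]]]}}

```text
time_s: 21.9
eef_pos: [0.495, 0.1823, 0.0733]
eef_rot: [0.0, 0.026, 1.0, 0.0]
wrist_force: [-0.8, -0.6, -0.0]
opening: 0.266
grasp_force: 59.5
```

Call:
{"op": "jog_arm", "data": {"series": [[[0,0,0.2,0,0,0,5],[0,0,0.2,0,0,0,5],[0,0,0.2,0,0,0,5],[0,0,0,0,0,0,5],[0,0,0,0,0,0,5],[0,0,0,0,0,0,5],[0,0,0,0,0,0,5],[0,0,0,0,0,0,5],[0,0,0,0,0,0,5],[0,0,0,0,0,0,5]]]}}

```text
time_s: 22.9
eef_pos: [0.495, 0.1822, 0.0732]
eef_rot: [0.0, 0.026, 1.0, -0.0]
wrist_force: [-2.8, -0.9, 6.7]
opening: 0.272
grasp_force: 60.5
```

```bash
python3 -c "
from h import *
p,r,o=tool(); print(p,o['wrist_force'].round(2),o['torque'].round(3))"
```

```text
[0.49499261 0.1822341  0.07322343] [-2.77 -0.92  6.72] [-0.192  0.638 -0.01 ]
```

The plate stops at TCP z 0.0732, which puts its underside at 0.064, the collar height, with a light press of about 10 N. I'll release and back off.

Call:
{"op": "jog_arm", "data": {"series": [[[0,0,-0.3,0,0,0,5],[0,0,0,0,0,0,24],[0,0,0,0,0,0,28],[0,0,0,0,0,0,32],[0,0,0,0,0,0,38],[0,0,0,0,0,0,45],[0,0,0,0,0,0,45],[0,0,0,0,0,0,45],[0,0,0,0,0,0,45],[0,0,0,0,0,0,45]]]}}

```text
time_s: 23.9
eef_pos: [0.495, 0.1822, 0.0729]
eef_rot: [0.0, 0.026, 1.0, 0.0]
wrist_force: [0.3, -0.3, -0.5]
opening: 0.53
grasp_force: 0.0
```

Call:
{"op": "jog_arm", "data": {"series": [[[0,0,-2,0,0,0,45],[0,0,-6,0,0,0,45],[0,0,-12,0,0,0,45],[0,0,-20,0,0,0,45],[0,0,-20,0,0,0,45],[0,0,-20,0,0,0,45],[0,0,-20,0,0,0,45],[0,0,-20,0,0,0,45],[0,0,-10,0,0,0,45],[0,0,0,0,0,0,45]]]}}

```text
time_s: 24.9
eef_pos: [0.4961, 0.1824, 0.2052]
eef_rot: [0.002, 0.026, 1.0, 0.0]
wrist_force: [0.1, -0.8, 0.2]
opening: 0.529
grasp_force: 0.0
```

```bash
python3 - <<'E'
from h import *
import pickle
c0=pickle.load(open("c0.pkl","rb"))
print(ctrl.get_obs()["wrist_force"].round(2))
for n in ("scene","side"):
    c=ctrl.camera(n); P=np.nanmedian([cloud(ctrl.camera(n)) for _ in range(4)],0)
    d=np.linalg.norm(P[...,:2]-[.4967,.1825],axis=-1); m=(d<.045)&(d>.02)&(np.abs(P[...,2]-.07)<.005)&(c["frame"].min(-1)>60)
    q=P[m]; A=np.c_[q[:,:2]-[.4967,.1825],np.ones(len(q))]; s=np.linalg.lstsq(A,q[:,2],rcond=None)[0]; print(n,"plate z, tilt",s.round(4),len(q))
    u,v=proj(c,[.5,.183,.08])[0].astype(int)
    im=cv2.resize(c["frame"][v-40:v+40,u-40:u+40],(400,400),interpolation=cv2.INTER_CUBIC)
    ims=im if n=="scene" else np.hstack([ims,im])
cv2.imwrite("pics/v6.png",ims)
E
```

```text
[ 0.12 -0.77  0.17]
scene plate z, tilt [-0.0143 -0.0085  0.0718] 608
side plate z, tilt [0.0101 0.0318 0.0727] 348
```

View pics/v6.png

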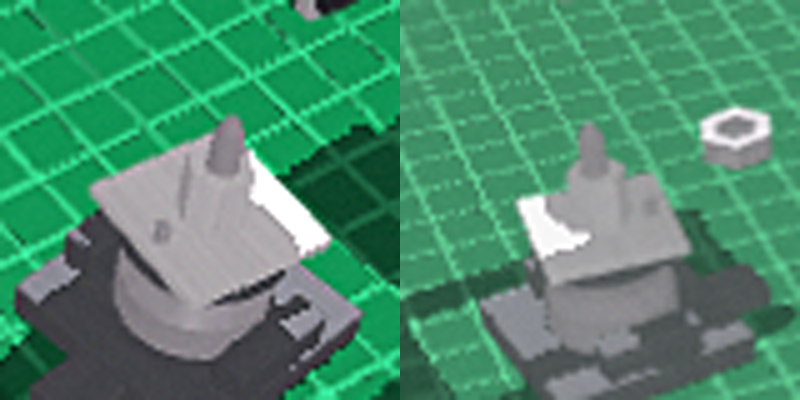

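Both views show the flange flat on the collar, with the pin up through its hole at about (162,230) on the left and (650,205) on the right. The plate top reads about 0.072. With the cameras' 2 mm upward bias on the collar earlier, that matches the expected 0.070. The gripper is clear, so I'll hand in.

```bash
python3 -c "
from bench import ctrl
print(ctrl.hand_in())"
```

```text
the job is handed in; nothing more can be done
None
```

The flange is seated flat on the collar with the pin through its hole, held until home and then released; the job was handed in at about 25 s, and no verdict came back.

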